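# Slide the loaded bottle carrier home against the service spine

## Task

Push the loaded plywood bottle carrier back to its parking place: between the socket pedestal and the gas-tap post, square, and fully home against the front of the service spine. It is heavy and its tall bottles stand on the leading side, so push it gently and low, with the fingertips against the outside of its plywood walls, so that it slides flat and never tips. Do not touch its bottles or its handle, do not reach into it, grip it or lift it, and leave the other lab ware on the bench alone.

Things in the scene. Friction and masses are not known exactly. Their poses are not given: they have to be found in the camera images.
- carrier: Open plywood crate standing loose on the bench, 170 mm deep (its x) by 280 mm wide (its y), walls 70 mm high and 10 mm thick. Origin at the centre of its underside, at bench level; z is up; its +x side leads and goes against the spine. Loaded it weighs 2.2 to 2.9 kg and takes 10 to 20 N to slide. Two tall bottles stand in its +x row, two low jars in its -x row.
- near_wall (a point): Point on the outside of the carrier's -x wall (the side towards the robot), mid-width, 20 mm above the bench: at x = -85, y = 0, z = 20 mm of the carrier, axes as the carrier. Within 60 mm behind this wall nothing stands higher than 75 mm.
- left_end (a point): Point on the outside of the carrier's +y end wall, mid-depth, 20 mm above the bench: at x = 0, y = 140, z = 20 mm of the carrier. Within 40 mm behind this wall nothing stands higher than 70 mm.
- right_end (a point): The same on the -y end wall: at x = 0, y = -140, z = 20 mm of the carrier. Within 40 mm behind this wall nothing stands higher than 70 mm.
- handle: Steel bail handle fixed to the carrier: two 8 mm thick legs at x = -14 mm, y = -92 and +92 mm of the carrier, rising to a level bar along y with a black 20 mm grip at 235 mm height. Same origin and axes as the carrier. Not to be touched.
- bottle_a: Amber glass bottle with black cap, 81 mm diameter, 185 mm tall, 0.5 to 0.9 kg, loose in its compartment of the carrier, at x = 32, y = +45 mm of the carrier. Origin at the centre of its underside, 10 mm above the bench.
- bottle_b: Amber glass bottle like bottle_a, at x = 32, y = -45 mm of the carrier.
- jar_a: Low glass jar with white lid, 51 mm diameter, 64 mm tall, loose in its compartment of the carrier at x = -46, y = +31 mm of the carrier. Its top stands 74 mm above the bench. Origin at the centre of its underside.
- jar_b: Low glass jar like jar_a, at x = -46, y = -31 mm of the carrier.
- spine: Grey steel service spine fixed across the far side of the bench: 720 mm long (its y), 100 mm deep, 70 mm high, with a 30 mm black stop strip along its back edge. Origin at bench level on its front face, mid-way along the 320 mm wide parking place; +x points into the spine. Parked, the carrier's origin is at x = -85, y = 0 mm of the spine, and their x axes are parallel.
- pedestal (a point): Top front inner corner (x = -90, y = 160, z = 110 mm of the spine) of the socket pedestal that bounds the parking place on its +y side: a grey box 110 mm high with white socket plates, fixed in front of the spine, from y = 160 to 240 and x = -90 to 0 mm of the spine.
- gas_post (a point): Top front inner corner (x = -90, y = -160, z = 45 mm of the spine) of the grey plinth of the gas-tap post that bounds the parking place on its -y side; plinth from y = -160 to -230 and x = -90 to 0 mm of the spine. Its brass post is 103 mm high; its nozzle with yellow lever points to -y, away from the parking place.
- beaker: Glass beaker, 74 mm diameter, 92 mm tall, standing on the bench far to the robot's left. Origin at the centre of its underside. Leave it alone.
- wash_bottle: White plastic wash bottle with red cap and bent spout, 72 mm diameter, 198 mm tall, on the bench to the robot's right, nearer the robot. Origin at the centre of its underside. Leave it alone.
- dish: White porcelain dish, 90 mm diameter, 35 mm tall, on the bench to the robot's left, nearer the robot. Origin at the centre of its underside. Leave it alone.
Not all that is in view belongs to the job. Leave any black look-alike of the jar_b alone. Leave any blue look-alike of the jar_a alone.

How it is judged:
By the outcome, as a careful person would: the job done as asked, in the order asked, and still so for the second after the job is handed in, with the robot touching nothing.
It also fails if it takes over 67 s, if anything falls off the work surface, if the arm or the gripper's body presses on something with over 40 N, if the wrist force passes 120 N, or if a joint passes its speed limit or range.

## Robot

A 6-joint arm with a two-finger parallel gripper is mounted at the origin on the work surface. World frame = base frame: x ahead of the robot, y to its left, z up, the work surface at z = 0. Lengths are in m, angles in rad, forces in N, time in s.
With the tool pointing down it reaches from about 0.35 to 0.875 m from the base axis. Payload 4.2 kg.
Tool frame: the origin (TCP) lies on the centre line of the jaws, within the pads' length; the fingertips stand 11 mm ahead of it and the grasp point (between the pads) lies 8 mm behind it (bot.tips_ahead is the distance from the TCP to the fingertips, in m); z points along the fingers, y is the direction in which the jaws open and shut (so a half turn about z gives the same grasp; the last joint's range is limited). The gripper opens to 87 mm and grips with 3 to 60 N. Pads are 19 mm wide; open, the fingers measure 117 mm over their backs; the gripper's body (75 mm by 190 mm) begins 51 mm behind the grasp point.
Start: joints at [1.402, 0.385, 0.008, 0, -1.194, -0.259], TCP at [0.259, 0.569, 0.234] pointing down, gripper open.
Joint ranges: [-3.14, 3.14], [-1.21, 2.06], [-1.07, 1.41], [-3.16, 2.05], [-2.99, -0.16], [-3.1, 3.1]. Speed limits (rad/s): [2.79, 2.79, 3.14, 3.14, 3.14, 3.14].

## Interface

Orientations are given as a unit quaternion [x, y, z, w].
In Python, from station import readout, imaging, job, bot gives the robot as it stands.
- The arm moves only by the tool jog_arm, never from a script. Its argument "rows" is a list of rows, each a list of 5 numbers: the shift along the tool's x, y, z in cm, then the turn about the tool's z in degrees, then the closure, from 0 (fully open) to 1 (shut). A call has 1 to 5 rows; each row shifts and turns the commanded pose from where the row before left it, along the tool's axes as they then stand; what a row does not reach is not made up. A row lasts 1/10 s, in which the tool goes at most 50 mm and 8.59 degrees, less where a joint would pass 70% of its speed; a pose out of reach is approached as far as the arm can. A call is refused whole if a number of a shift passes 5 or a number of a turn 8.59, either way. A call with a gripper value outside its range is refused whole. The fingers move at their own pace and stop on an object; "grip_force" is the grip in N (left out, the last holds). Time passes only in rows, so rows that do not move let the fingers close. It gives the time, the measured TCP pose, the force and the opening at its end, in the units of the state.
- readout.get_obs(): the state, without advancing time (a new reading comes with each control period).
- imaging.snapshot(name): name is "scene" or "top" or "wrist"; returns a dict with "img" (400x640x3 uint8, red, green, blue), "camera_matrix" (3x3 intrinsics, pixels), "R" (3x3) and "t" (3): a world point X has camera coordinates R X + t; the wrist camera has in their place "hand_eye" (4x4, takes a point from camera to tool coordinates, whose origin is the TCP and whose axes are the flange's). Camera axes: x right, y down, z forward; pixel columns grow to the right and rows downward; lengths in m; the calibration is good to about 2 mm. A picture is of the moment at which its call begins: read the wrist's pose just before it. There is no depth.
- job.job_done(): hands the job in, once; it reports no verdict.
The state is a dict: "time_s": time; "q": joint angles; "joint_vel": joint speeds; "effort": joint torques, N m; "tcp_pos": TCP position; "ee_rot": TCP orientation; "contact_force": force on the tool from outside, world axes, zero at the start; "torque": the same for the moment, N m; "opening": finger opening in m.
Only numpy, scipy, OpenCV 4.12 (cv2) and the standard library are available. Lean on these libraries where they do the work, as an engineer would, in place of code of your own. Each camera call takes 0.05 s, during which the arm holds its last target.

## Working session

There is one attempt and no reset: what is moved stays moved. The work goes in short steps, Python scripts to look and compute and a tool call to move; the robot and the scene stay as the last step left them, time stands still between calls to the robot, and variables do not carry over. Pictures are saved under pics/ and viewed, and the job is handed in when it is done.

Besides the shell and the picture viewer there is one more tool, called after "Call:" by a JSON object that holds its "op" and its "data", one argument or row to a line. jog_arm: Moves the arm, as the interface text tells. Its arguments: {"type":"object","properties":{"rows":{"type":"array","items":{"type":"array","items":{"type":"number"}}},"grip_force":{"type":"number"}},"required":["rows"]}

```bash
ls; mkdir -p pics; python3 - <<'E'
from station import readout, imaging, job, bot
import cv2
o=readout.get_obs(); print(o)
print(bot.tips_ahead)
for n in ("scene","top"):
    s=imaging.snapshot(n); cv2.imwrite(f"pics/{n}0.png",s["img"][:,:,::-1])
    print(n,s["camera_matrix"],s["R"],s["t"])
E
```

```text
pics
{'time_s': 0.0, 'q': array([ 1.40159688e+00,  3.85563194e-01,  6.63510035e-03, -5.19952290e-04,
       -1.19398036e+00, -2.58592263e-01]), 'joint_vel': array([ 4.62038318e-05, -2.02302754e-05, -3.11672268e-04, -8.06243784e-04,
        1.41413040e-03,  7.18914350e-04]), 'effort': array([-1.73265616e-04, -3.90668392e+01,  1.87407714e+01,  4.22006384e+00,
        1.09893386e-02, -1.90036858e-04]), 'tcp_pos': array([0.25903145, 0.56816594, 0.23245608]), 'ee_rot': array([ 9.77190427e-01, -2.12362179e-01, -1.94207401e-04,  1.06580644e-03]), 'contact_force': array([ 0.34405377, -0.30886744,  0.15327893]), 'torque': array([0.015487  , 0.03734199, 0.0164939 ]), 'opening': 0.08698378087424247}
0.011
scene [[489.93944113   0.         321.16556721]
 [  0.         489.93944113 197.20079819]
 [  0.           0.           1.        ]] [[ 0.95863915  0.28427291  0.01413843]
 [ 0.2288346  -0.7402448  -0.63219646]
 [-0.16925043  0.60928364 -0.77467912]] [-0.54030187 -0.00768103  1.67591698]
top [[489.4337319    0.         316.91839277]
 [  0.         489.4337319  201.99074719]
 [  0.           0.           1.        ]] [[-0.00454263 -0.99997816  0.0048002 ]
 [-0.99147213  0.0038787  -0.13026114]
 [ 0.13023968 -0.00535099 -0.9914681 ]] [0.0698038  0.55492257 1.29641066]
```

View pics/scene0.png

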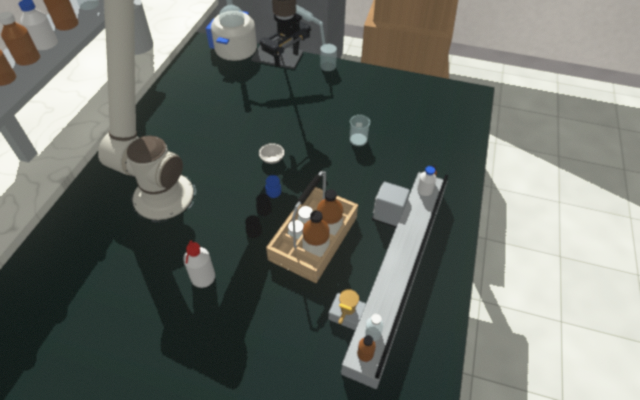

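View pics/top0.png

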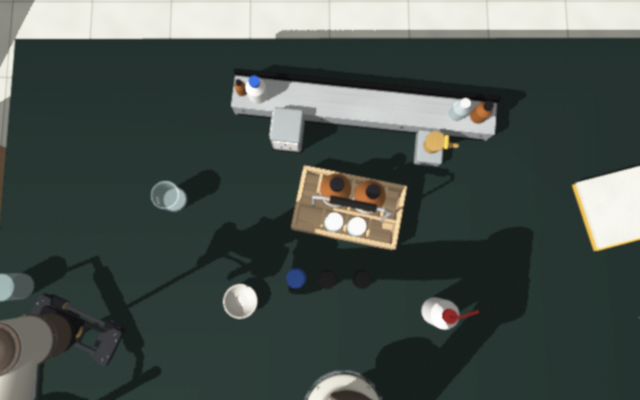

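```bash
python3 - <<'E'
import cv2
a=cv2.imread("pics/top0.png"); cv2.imwrite("pics/t1.png",cv2.resize(a[150:300,260:440],None,fx=4.4,fy=4,interpolation=cv2.INTER_CUBIC)[:600,:792])
cv2.imwrite("pics/t2.png",cv2.resize(a[60:180,225:505],None,fx=2.8,fy=2.8,interpolation=cv2.INTER_CUBIC))
E
```

```text
(no output)
```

View pics/t1.png

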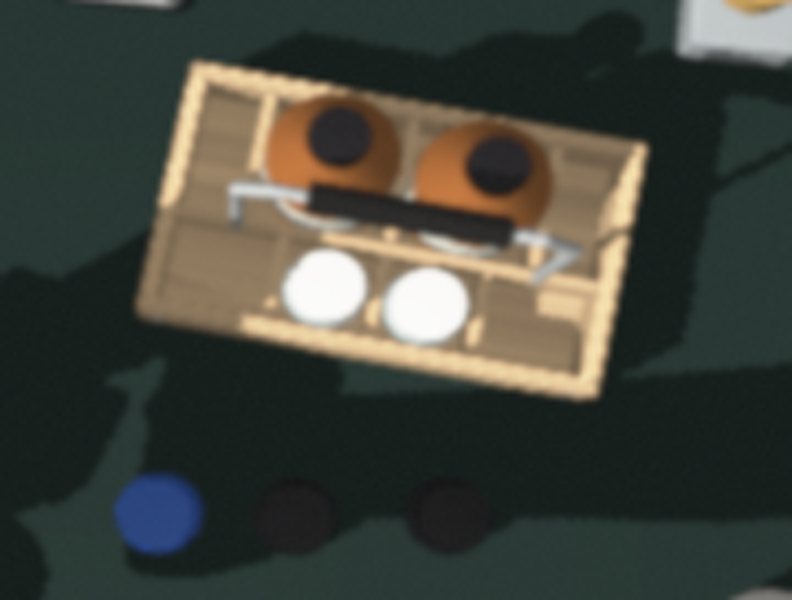

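View pics/t2.png

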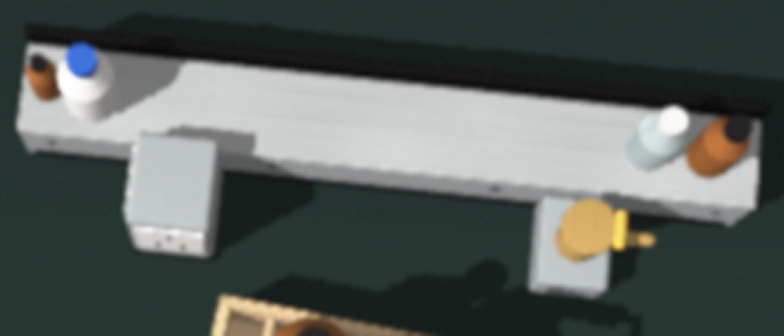

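```bash
cat > h.py <<'E'
import numpy as np, cv2
from scipy.optimize import least_squares
CAM={}
def ray(s,px,z):
    K,R,t=s["camera_matrix"],s["R"],s["t"]
    c=-R.T@t; d=R.T@np.linalg.inv(K)@np.array([px[0],px[1],1.]); return c+d*(z-c[2])/d[2]
def proj(s,X):
    p=s["camera_matrix"]@(s["R"]@np.asarray(X,float)+s["t"]); return p[:2]/p[2]
def fitrect(P,local):
    P=np.array(P)[:,:2];L=np.array(local)
    f=lambda v:((np.c_[np.cos(v[2])*L[:,0]-np.sin(v[2])*L[:,1]+v[0],np.sin(v[2])*L[:,0]+np.cos(v[2])*L[:,1]+v[1]])-P).ravel()
    r=least_squares(f,[*P.mean(0),0]); return r.x,f(r.x).reshape(-1,2)
E
python3 - <<'E'
from station import imaging
from h import *
np.set_printoptions(precision=4,suppress=True)
s=imaging.snapshot("top"); print("cam",-s["R"].T@s["t"])
u1=lambda p:(260+(p[0]+.5)/4.4-.5,150+(p[1]+.5)/4-.5); u2=lambda p:(225+(p[0]+.5)/2.8-.5,60+(p[1]+.5)/2.8-.5)
P=[ray(s,u1(p),.07) for p in [(195,62),(648,143),(596,398),(139,308)]]
print(np.array(P)); print(fitrect(P,[(.085,.14),(.085,-.14),(-.085,-.14),(-.085,.14)]))
for n,p,z in [("spL",(18,130),.07),("spR",(738,208),.07),("spLb",(30,152),0),("spRb",(735,224),0),("pedFL",(130,228),.11),("pedFR",(213,235),.11),("gasFL",(530,287),.045),("gasFR",(606,294),.045)]: print(n,ray(s,u2(p),z))
for p in [(158,514),(297,516),(450,516)]: print("jar",ray(s,u1(p),.064))
E
```

```text
cam [0.3817 0.0746 1.3573]
[[ 0.6505  0.102   0.07  ]
 [ 0.5945 -0.1725  0.07  ]
 [ 0.4253 -0.1367  0.07  ]
 [ 0.4856  0.1357  0.07  ]]
(array([ 0.539 , -0.0179, -0.2083]), array([[ 0.0006, -0.0005],
       [-0.0013,  0.0001],
       [ 0.0015, -0.0006],
       [-0.0008,  0.001 ]]))
spL [0.8148 0.2999 0.07  ]
spR [ 0.7347 -0.397   0.07  ]
spLb [0.815  0.2995 0.    ]
spRb [ 0.7371 -0.4187  0.    ]
pedFL [0.7064 0.1868 0.11  ]
pedFR [0.6994 0.1094 0.11  ]
gasFL [ 0.6629 -0.1985  0.045 ]
gasFR [ 0.6556 -0.2726  0.045 ]
jar [0.3513 0.1244 0.064 ]
jar [0.3496 0.0419 0.064 ]
jar [ 0.3492 -0.049   0.064 ]
```

```bash
python3 - <<'E'
from station import imaging
from h import *
np.set_printoptions(precision=4,suppress=True)
s=imaging.snapshot("top"); g=cv2.cvtColor(s["img"],cv2.COLOR_RGB2GRAY)
l=cv2.createLineSegmentDetector(0).detect(g)[0][:,0]
for a in l:
    n=np.hypot(a[2]-a[0],a[3]-a[1])
    if n>14 and 225<a[0]<505 and 60<a[1]<260: print(a.round(1),round(float(n)),ray(s,a[:2],.07)[:2],ray(s,a[2:],.07)[:2])
cv2.imwrite("pics/ped.png",cv2.resize(s["img"][85:165,255:335,::-1],None,fx=7,fy=7,interpolation=cv2.INTER_CUBIC))
cv2.imwrite("pics/gas.png",cv2.resize(s["img"][95:175,400:510,::-1],None,fx=7,fy=7,interpolation=cv2.INTER_CUBIC))
E
```

```text
[485.6 102.1 465.7  98. ] 20 [ 0.8239 -0.3941] [ 0.8359 -0.3402]
[465.4  99.1 234.2  74.8] 232 [ 0.8327 -0.3393] [0.9036 0.2931]
[242.8  79.8 248.5  99.6] 21 [0.8892 0.2694] [0.8329 0.2529]
[395.2 248.  406.7 186.6] 63 [ 0.4282 -0.1371] [ 0.5912 -0.1718]
[405.5 184.9 304.1 164.4] 103 [ 0.5959 -0.1689] [0.6524 0.1015]
[271.5 111.8 268.  138.3] 27 [0.7984 0.1901] [0.7246 0.1988]
[494.2 134.3 496.8 104.3] 30 [ 0.7338 -0.4132] [ 0.8179 -0.4244]
[302.7 164.8 290.1 226. ] 63 [0.6514 0.1052] [0.4871 0.1386]
[378.5 215.9 355.4 206.2] 25 [ 0.5131 -0.0952] [ 0.5391 -0.0343]
[233.3  76.8 230.2 105.8] 29 [0.8981 0.2953] [0.8155 0.3023]
[291.  228.6 393.3 249.8] 104 [0.4804 0.1361] [ 0.4235 -0.132 ]
[274.4 148.2 297.1 150.6] 23 [0.6971 0.1815] [0.6904 0.1202]
[358.8 210.8 328.3 202.4] 32 [ 0.5269 -0.0431] [0.5496 0.0374]
[403.2 186.9 395.1 207.2] 22 [ 0.5905 -0.1625] [ 0.5361 -0.1396]
[356.4 215.  343.6 224.6] 16 [ 0.5156 -0.0367] [ 0.4903 -0.0025]
[464.4 139.5 450.6 143.1] 14 [ 0.7195 -0.3317] [ 0.7098 -0.2939]
[298.5 151.7 302.2 110.5] 41 [0.6874 0.1166] [0.8017 0.1065]
[440.1 128.8 489.8 137.7
[... 2171 characters left out ...]
566]
[335.5 131.6 304.5 148.3] 35 [0.7426 0.0166] [0.6966 0.1004]
[358.  164.  377.5 156.5] 21 [ 0.6531 -0.0429] [ 0.6734 -0.0957]
[241.6 230.  258.1 221.9] 18 [0.4771 0.2662] [0.4984 0.2229]
[272.9 219.1 290.7 208.3] 21 [0.5057 0.1839] [0.5342 0.1371]
[328.1 157.2 356.9 162.9] 29 [0.6721 0.0371] [ 0.656  -0.0401]
[442.  176.5 426.7 172.8] 16 [ 0.6182 -0.2671] [ 0.6285 -0.2265]
[295.1 220.5 298.8 204.2] 17 [0.5017 0.1254] [0.5449 0.1157]
[489.  233.  522.9 224.6] 35 [ 0.4667 -0.3856] [ 0.4883 -0.4763]
[273.   63.9 522.   89.8] 250 [0.9346 0.1867] [ 0.8586 -0.4958]
[425.7 191.9 448.1 179.4] 26 [ 0.5767 -0.222 ] [ 0.6103 -0.2833]
[452.8 180.1 440.5 187.9] 15 [ 0.6083 -0.2958] [ 0.5875 -0.2619]
```

View pics/ped.png

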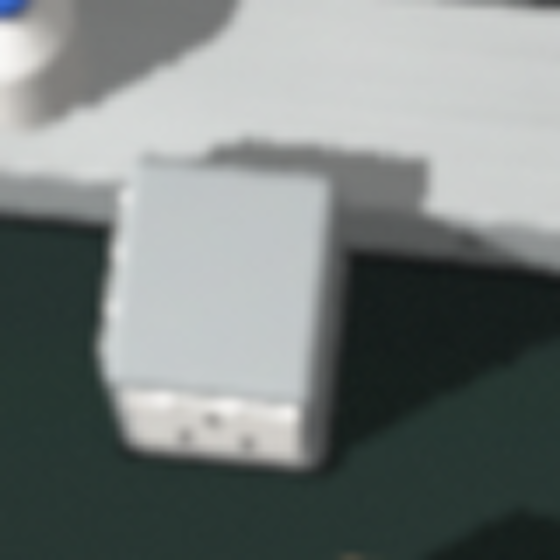

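View pics/gas.png

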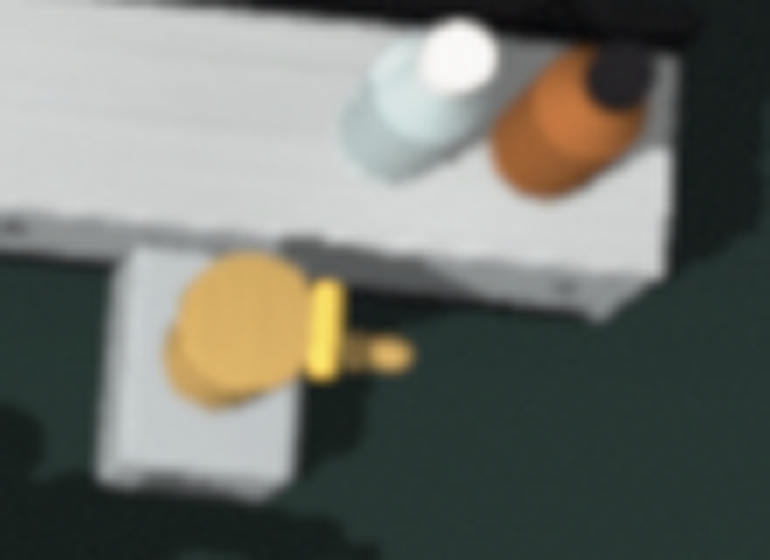

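```bash
python3 - <<'E'
from station import imaging
from h import *
np.set_printoptions(precision=4,suppress=True)
s=imaging.snapshot("top");c=imaging.snapshot("scene")
th=-.108
ux=np.array([np.cos(th),np.sin(th)]);uy=np.array([-ux[1],ux[0]])
for n,p,z,l in [("pedT",(298.3,142.4),.11,(-.09,.16)),("pedB",(301,151.4),0,(-.09,.16)),("gasT",(417.3,162.1),.045,(-.09,-.16)),("gasB",(413.7,164.6),0,(-.09,-.16)),("spTL",(230.3,109.7),.07,None),("spTR",(494.4,134.8),.07,None),("pedEdgeT", (302.2,110.5),.11,(0,.16))]:
    r=ray(s,p,z)[:2]; print(n,r, r-(l[0]*ux+l[1]*uy) if l else "")
O=np.array([.7675,-.051])
W=lambda l:[*(O+l[0]*ux+l[1]*uy),l[2]]
im=c["img"][:,:,::-1].copy()
im=cv2.resize(im,None,fx=3,fy=3,interpolation=cv2.INTER_CUBIC)
for l in [(-.09,.16,.11),(-.09,-.16,.045),(0,.16,.07),(0,-.16,.07),(0,0,0),(-.09,.16,0),(-.09,-.16,0)]:
    q=proj(c,W(l))*3+1; cv2.circle(im,tuple(int(v) for v in q),3,(0,0,255),-1)
cv2.imwrite("pics/sc.png",im[450:1050,780:1380])
im=s["img"][:,:,::-1].copy()
im=cv2.resize(im,None,fx=4,fy=4,interpolation=cv2.INTER_CUBIC)
for l in [(-.09,.16,.11),(-.09,-.16,.045),(0,.16,.07),(0,-.16,.07),(0,0,0),(-.09,.16,0),(-.09,-.16,0)]:
    q=proj(s,W(l))*4+1.5; cv2.circle(im,tuple(int(v) for v in q),3,(0,0,255),-1)
cv2.imwrite("pics/sct.png",im[250:750,1050:1850])
E
```

```text
pedT [0.7027 0.1158] [ 0.7749 -0.053 ]
pedB [0.7048 0.1117] [ 0.777 -0.057]
gasT [ 0.6631 -0.2077] [ 0.7698 -0.0583]
gasB [ 0.6655 -0.2069] [ 0.7723 -0.0576]
spTL [0.8047 0.3019] 
spTR [ 0.7323 -0.4135] 
pedEdgeT [0.7888 0.1055] [ 0.7715 -0.0535]
```

View pics/sc.png

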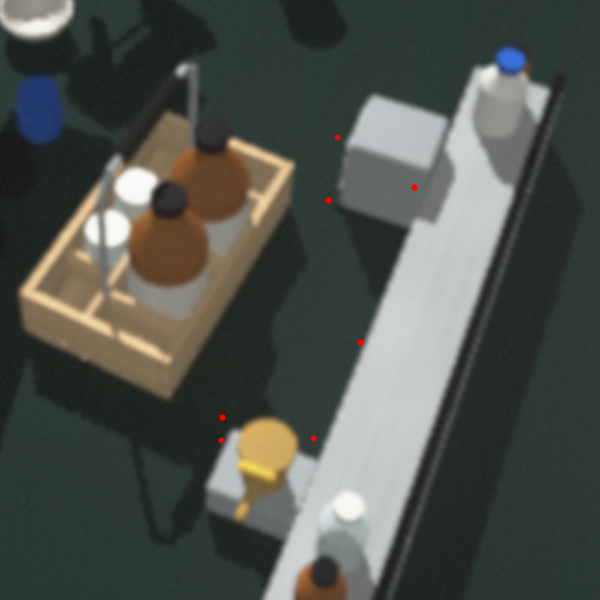

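View pics/sct.png

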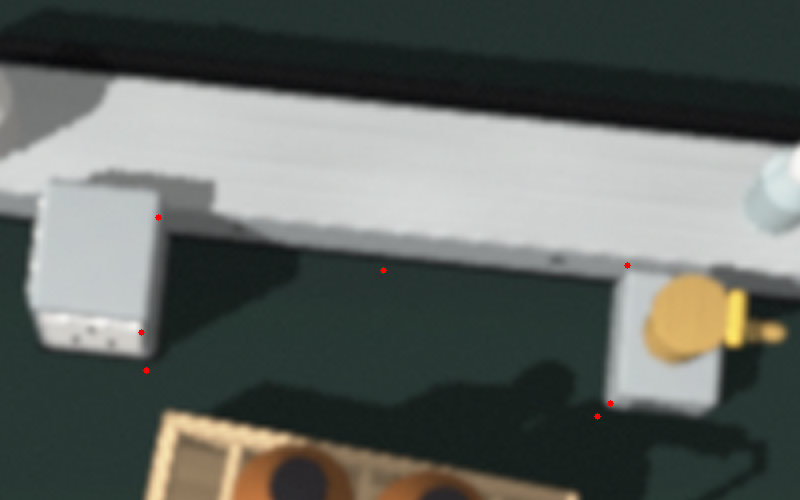

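Call:
{"op": "jog_arm", "data": {
  "rows": [
    [0,0,0,8,0],
    [0,0,0,8,0],
    [0,0,0,8,0],
    [0,0,0,8,0],
    [0,0,0,8,0]
  ]
}}

```text
time_s: 0.8
tcp_pos: [0.2592, 0.5686, 0.2334]
ee_rot: [0.844, -0.536, -0.0, 0.0]
contact_force: [-0.3, -0.1, -1.6]
opening: 0.0869
```

```bash
cat >> h.py <<'E'
def tool(o):
    q=o["ee_rot"]; return 2*np.arctan2(q[1],q[0])
def goto(o,x,y,z,phi=None):
    f=tool(o); p=o["tcp_pos"]; d=np.array([x,y])-p[:2]
    X=np.array([np.cos(f),np.sin(f)]);Y=np.array([np.sin(f),-np.cos(f)])
    print("t",round(o["time_s"],2),"tcp",p.round(4),"phi",round(f,4),"F",o["contact_force"].round(1))
    print("shift cm x %.2f y %.2f z %.2f"%(100*d@X,100*d@Y,100*(p[2]-z)), "turn deg", None if phi is None else round(np.degrees((f-phi+np.pi)%(2*np.pi)-np.pi),2))
def fr(c,l):
    return np.array(c[:2])+np.array([np.cos(c[2])*l[0]-np.sin(c[2])*l[1],np.sin(c[2])*l[0]+np.cos(c[2])*l[1]])
SP=(.774,-.056,-.112); CA=(.539,-.0179,-.208)
E
python3 - <<'E'
from station import readout
from h import *
o=readout.get_obs(); p=fr(CA,(-.01,.19)); print(p,o["q"]); goto(o,*p,.232,-1.683)
E
```

```text
[0.56845119 0.17006975] [ 1.40159767e+00  3.84771019e-01  7.74278033e-03 -1.29330240e-04
 -1.19399282e+00 -9.62485821e-01]
t 0.8 tcp [0.2592 0.5686 0.2334] phi -1.1317 F [-0.3 -0.1 -1.6]
shift cm x 49.22 y -11.05 z 0.14 turn deg 31.59
```

Call:
{"op": "jog_arm", "data": {
  "rows": [
    [0,0,0,8,0],
    [0,0,0,8,0],
    [0,0,0,8,0],
    [0,0,0,7.6,0]
  ]
}}

```text
time_s: 1.2
tcp_pos: [0.2592, 0.5686, 0.2334]
ee_rot: [-0.666, 0.746, -0.0, -0.0]
contact_force: [-0.4, -0.7, 0.0]
opening: 0.0868
```

```bash
python3 - <<'E'
from station import readout
from h import *
o=readout.get_obs(); p=fr(CA,(-.01,.19)); goto(o,*p,.026,-1.683)
E
```

```text
t 1.2 tcp [0.2592 0.5686 0.2334] phi 4.6 F [-0.4 -0.7  0. ]
shift cm x 36.13 y -35.20 z 20.74 turn deg -0.01
```

Call:
{"op": "jog_arm", "data": {
  "rows": [
    [3.5,-3.4,0,0,0],
    [3.5,-3.4,0,0,0],
    [3.5,-3.4,0,0,0],
    [3.5,-3.4,0,0,0],
    [3.5,-3.4,0,0,0]
  ]
}}

```text
time_s: 1.7
tcp_pos: [0.4105, 0.3749, 0.2337]
ee_rot: [-0.669, 0.744, 0.0, 0.0]
contact_force: [0.9, 1.3, 0.5]
opening: 0.0867
```

Call:
{"op": "jog_arm", "data": {
  "rows": [
    [3.5,-3.4,0,0,0],
    [3.5,-3.4,0,0,0],
    [3.5,-3.4,0,0,0],
    [3.5,-3.4,0,0,0],
    [1.0,-3.4,0,0,0]
  ]
}}

```text
time_s: 2.2
tcp_pos: [0.5633, 0.206, 0.2341]
ee_rot: [-0.667, 0.745, 0.0, -0.0]
contact_force: [0.9, 0.8, -0.3]
opening: 0.087
```

```bash
python3 - <<'E'
from station import readout,imaging
from h import *
o=readout.get_obs(); p=fr(CA,(-.01,.19)); goto(o,*p,.026,-1.683)
for n in("top","scene"):
    cv2.imwrite(f"pics/{n}2.png",imaging.snapshot(n)["img"][:,:,::-1])
E
```

```text
t 2.2 tcp [0.5633 0.206  0.2341] phi 4.6033 F [ 0.9  0.8 -0.3]
shift cm x 3.52 y -0.90 z 20.81 turn deg 0.18
```

View pics/top2.png

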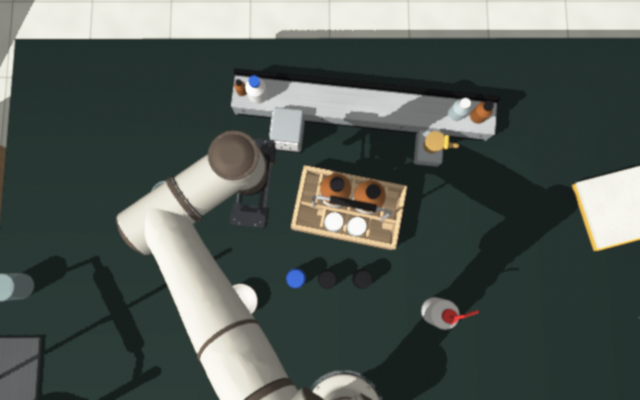

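View pics/scene2.png

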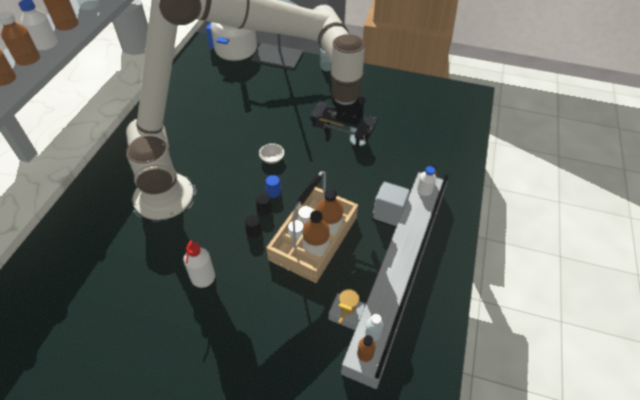

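Call:
{"op": "jog_arm", "data": {
  "rows": [
    [2.5,-0.7,0,0,0],
    [0,0,4.8,0,0],
    [0,0,4.8,0,0],
    [0,0,4.8,0,0],
    [0,0,0,0,0]
  ]
}}

```text
time_s: 2.8
tcp_pos: [0.5618, 0.1817, 0.0829]
ee_rot: [-0.668, 0.744, 0.002, -0.007]
contact_force: [-0.7, -0.4, 0.4]
opening: 0.087
```

```bash
python3 - <<'E'
from station import readout,imaging
from h import *
o=readout.get_obs(); p=fr(CA,(-.01,.19)); goto(o,*p,.026,-1.683)
for n in("top","scene"):
    cv2.imwrite(f"pics/{n}3.png",imaging.snapshot(n)["img"][:,:,::-1])
E
```

```text
t 2.8 tcp [0.5618 0.1817 0.0829] phi 4.6046 F [-0.7 -0.4  0.4]
shift cm x 1.08 y -0.78 z 5.69 turn deg 0.25
```

View pics/scene3.png

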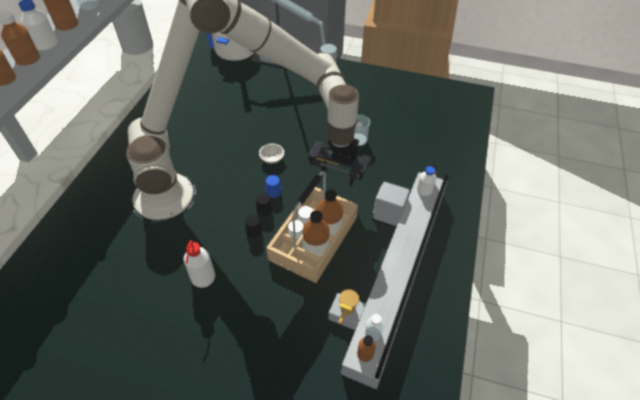

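View pics/top3.png

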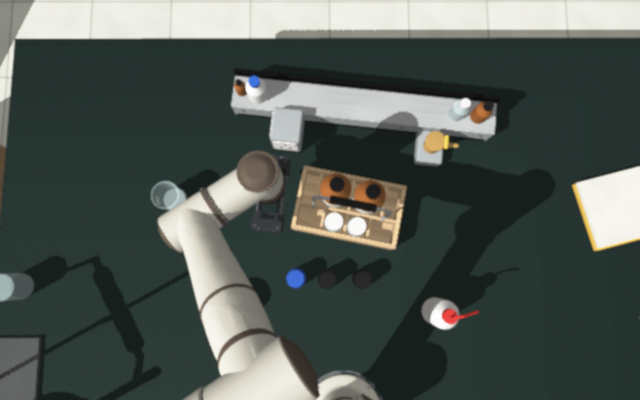

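Call:
{"op": "jog_arm", "data": {
  "rows": [
    [0,0,2.9,0,0],
    [0,0,2.8,0,0],
    [0,0,0,0,0]
  ]
}}

```text
time_s: 3.2
tcp_pos: [0.5666, 0.1839, 0.0326]
ee_rot: [-0.668, 0.744, 0.0, -0.001]
contact_force: [-0.6, 0.1, -0.3]
opening: 0.087
```

```bash
python3 - <<'E'
from station import readout,imaging
from h import *
o=readout.get_obs(); p=fr(CA,(-.01,.1495)); goto(o,*p,.026,-1.683)
f=tool(o); P=o["tcp_pos"]
# carrier frame pos
c,s=np.cos(CA[2]),np.sin(CA[2]); d=P[:2]-CA[:2]; print("in carrier",c*d[0]+s*d[1],-s*d[0]+c*d[1])
w=imaging.snapshot("wrist"); cv2.imwrite("pics/w4.png",w["img"][:,:,::-1])
E
```

```text
t 3.2 tcp [0.5666 0.1839 0.0326] phi 4.6058 F [-0.6  0.1 -0.3]
shift cm x 5.39 y 0.08 z 0.66 turn deg 0.32
in carrier -0.01464832803824671 0.20315612979422698
```

View pics/w4.png

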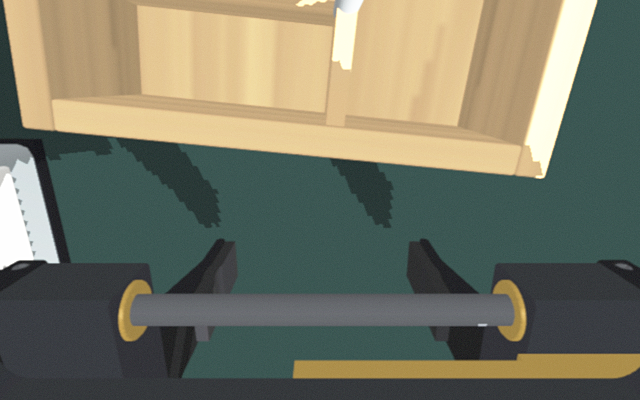

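```bash
cat >> h.py <<'E'
def inframe(C,P):
    d=np.array(P[:2])-np.array(C[:2]); c,s=np.cos(C[2]),np.sin(C[2]); return np.array([c*d[0]+s*d[1],-s*d[0]+c*d[1]])
E
python3 - <<'E'
from station import readout,imaging
from h import *
np.set_printoptions(precision=4,suppress=True)
o=readout.get_obs(); print(inframe(SP,o["tcp_pos"])); print(imaging.snapshot("wrist")["hand_eye"], imaging.snapshot("wrist")["camera_matrix"])
E
```

```text
[-0.2317  0.2159]
[[ 0.0003 -0.9521 -0.3058  0.0835]
 [ 1.      0.0003  0.0001  0.0004]
 [ 0.     -0.3058  0.9521 -0.1509]
 [ 0.      0.      0.      1.    ]] [[354.5242   0.     321.7655]
 [  0.     354.5242 197.5332]
 [  0.       0.       1.    ]]
```

Call:
{"op": "jog_arm", "data": {
  "rows": [
    [1.5,0,0.5,0.3,0],
    [1.5,0,0,0,0],
    [1.0,0,0,0,0],
    [0,0,0,0,0]
  ]
}}

```text
time_s: 3.75
tcp_pos: [0.5623, 0.142, 0.028]
ee_rot: [-0.666, 0.746, 0.0, -0.0]
contact_force: [0.3, 0.2, 0.2]
opening: 0.0869
```

```bash
python3 - <<'E'
from station import readout
print(readout.get_obs()["q"].round(3))
E
```

```text
[ 0.526  0.533 -0.341 -0.    -0.696 -0.641]
```

Call:
{"op": "jog_arm", "data": {
  "rows": [
    [-4,0,0,0,0],
    [-4,0,-3,0,0],
    [0,0,-4.5,0,0],
    [0,0,-3,-8.5,0],
    [0,0,0,-8.5,0]
  ]
}}

```text
time_s: 4.25
tcp_pos: [0.5746, 0.2256, 0.1385]
ee_rot: [0.772, -0.636, 0.002, -0.005]
contact_force: [0.1, -0.4, 0.2]
opening: 0.0867
```

```bash
python3 - <<'E'
from station import readout
print(readout.get_obs()["q"].round(3))
E
```

```text
[ 0.637  0.446 -0.15   0.002 -0.964 -0.445]
```

Call:
{"op": "jog_arm", "data": {
  "rows": [
    [0,0,0,-8.5,0],
    [0,0,0,-8.5,0],
    [0,0,0,-8.5,0],
    [0,0,0,-8.5,0],
    [0,0,0,-8.5,0]
  ]
}}

```text
time_s: 4.75
tcp_pos: [0.5717, 0.2234, 0.1328]
ee_rot: [0.95, -0.314, 0.0, -0.0]
contact_force: [0.7, -0.1, -0.1]
opening: 0.0871
```

Call:
{"op": "jog_arm", "data": {
  "rows": [
    [0,0,0,-8.5,0],
    [0,0,0,-8.5,0],
    [0,0,0,-8.5,0],
    [0,0,0,-8.5,0],
    [0,0,0,-8.5,0]
  ]
}}

```text
time_s: 5.25
tcp_pos: [0.5717, 0.2234, 0.1327]
ee_rot: [0.999, 0.052, 0.0, -0.0]
contact_force: [0.9, 0.1, 0.1]
opening: 0.0872
```

Call:
{"op": "jog_arm", "data": {
  "rows": [
    [0,0,0,-8.5,0],
    [0,0,0,-8.5,0],
    [0,0,0,-8.5,0],
    [0,0,0,-8.5,0],
    [0,0,0,-8.5,0]
  ]
}}

```text
time_s: 5.75
tcp_pos: [0.5717, 0.2234, 0.1328]
ee_rot: [0.912, 0.41, 0.0, 0.0]
contact_force: [-0.2, 0.7, 0.1]
opening: 0.0872
```

Call:
{"op": "jog_arm", "data": {
  "rows": [
    [0,0,0,-8.5,0],
    [0,0,0,-8.5,0],
    [0,0,0,-8.5,0],
    [0,0,0,-8.5,0],
    [0,0,0,0,0]
  ]
}}

```text
time_s: 6.25
tcp_pos: [0.5717, 0.2234, 0.1327]
ee_rot: [0.754, 0.657, 0.0, 0.0]
contact_force: [-0.1, 0.1, 0.1]
opening: 0.0872
```

```bash
python3 - <<'E'
from station import readout
from h import *
o=readout.get_obs();print(o["q"].round(3))
p=fr(SP,(-.245,.20)); goto(o,*p,.026,1.459)
E
```

```text
[ 0.636  0.451 -0.157  0.    -0.963  2.367]
t 6.25 tcp [0.5717 0.2234 0.1327] phi 1.4324 F [-0.1  0.1  0.1]
shift cm x -5.53 y -1.12 z 10.67 turn deg -1.52
```

Call:
{"op": "jog_arm", "data": {
  "rows": [
    [0,-1.1,2,-1.5,0],
    [-1.5,0,4.5,0,0],
    [-2,0,4.1,0,0],
    [-1,0,0,0,0],
    [-1,0,0,0,0]
  ]
}}

```text
time_s: 6.75
tcp_pos: [0.5551, 0.1698, 0.027]
ee_rot: [0.746, 0.666, -0.0, 0.0]
contact_force: [0.0, 0.2, 0.9]
opening: 0.0871
```

```bash
python3 - <<'E'
from station import readout,imaging
from h import *
o=readout.get_obs();print(inframe(SP,o["tcp_pos"]),inframe(CA,o["tcp_pos"]))
p=fr(SP,(-.245,.1495)); goto(o,*p,.026,1.459)
cv2.imwrite("pics/top5.png",cv2.resize(imaging.snapshot("top")["img"][60:300,180:480,::-1],None,fx=2.5,fy=2.5))
E
```

```text
[-0.24274935  0.19995318] [-0.0229951   0.18701386]
t 6.75 tcp [0.5551 0.1698 0.027 ] phi 1.4577 F [0.  0.2 0.9]
shift cm x -5.05 y -0.22 z 0.10 turn deg -0.07
```

View pics/top5.png

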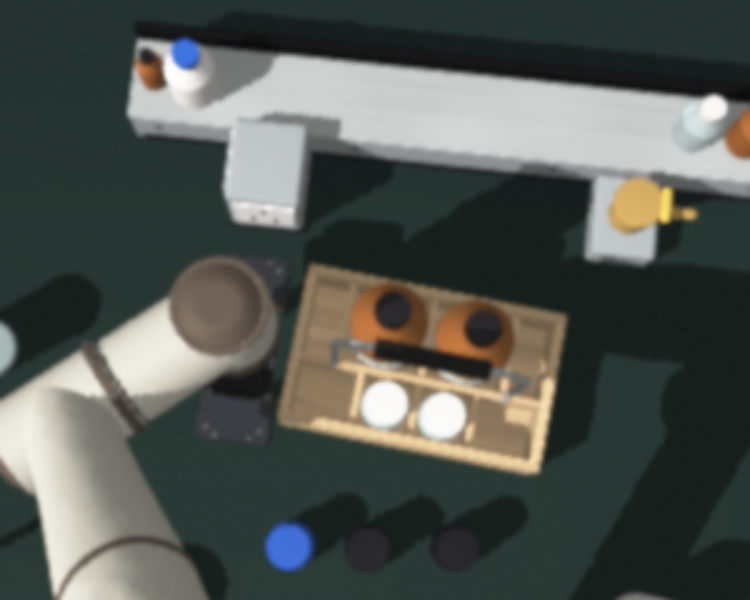

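Call:
{"op": "jog_arm", "data": {
  "rows": [
    [-0.8,0,0,0,0],
    [-0.8,0,0,0,0],
    [-0.5,0,0,0,0],
    [-0.4,0,0,0,0],
    [-0.4,0,0,0,0]
  ]
}}

```text
time_s: 7.3
tcp_pos: [0.5515, 0.1414, 0.0269]
ee_rot: [0.746, 0.666, 0.0, 0.0]
contact_force: [0.8, -0.2, -0.9]
opening: 0.0867
```

Call:
{"op": "jog_arm", "data": {
  "rows": [
    [-0.3,0,0,0,0],
    [-0.3,0,0,0,0],
    [-0.3,0,0,0,0],
    [-0.3,0,0,0,0],
    [-0.3,0,0,0,0]
  ]
}}

```text
time_s: 7.8
tcp_pos: [0.5512, 0.1309, 0.0272]
ee_rot: [0.746, 0.666, 0.004, -0.001]
contact_force: [-2.9, 14.4, 2.1]
opening: 0.0871
```

```bash
python3 - <<'E'
from station import readout,imaging
from h import *
o=readout.get_obs();print(inframe(SP,o["tcp_pos"]),inframe(CA,o["tcp_pos"]))
p=fr(SP,(-.245,.1495)); goto(o,*p,.026,1.459)
cv2.imwrite("pics/top6.png",cv2.resize(imaging.snapshot("top")["img"][60:300,180:480,::-1],None,fx=2.5,fy=2.5))
E
```

```text
[-0.24224728  0.16082967] [-0.01874524  0.14811861]
t 7.8 tcp [0.5512 0.1309 0.0272] phi 1.4564 F [-2.9 14.4  2.1]
shift cm x -1.13 y -0.27 z 0.12 turn deg -0.15
```

View pics/top6.png

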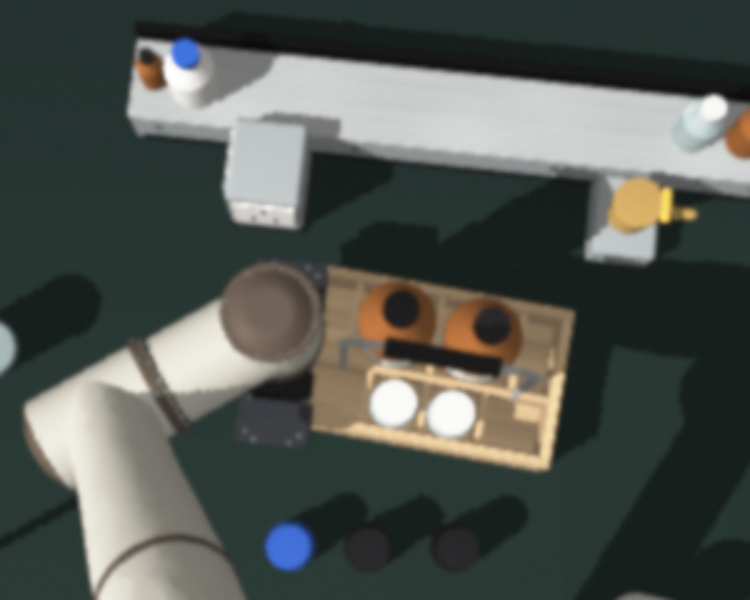

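```bash
python3 - <<'E'
from station import imaging
from h import *
s=imaging.snapshot("top")
for n,p,l in [("FR",(409.6,184.8),(.085,-.14)),("NR",(399.2,248.2),(-.085,-.14))]:
    r=ray(s,p,.07); print(n,r,inframe(SP,r))
E
```

```text
FR [ 0.59604742 -0.17980647  0.07      ] [-0.16300027 -0.14291981]
NR [ 0.42769913 -0.14758325  0.07      ] [-0.33389524 -0.1297141 ]
```

Call:
{"op": "jog_arm", "data": {
  "rows": [
    [-0.3,0,0,0,0],
    [-0.3,0,0,0,0],
    [-0.3,0,0,0,0],
    [-0.2,0,0,0,0],
    [0,0,0,0,0]
  ]
}}

```text
time_s: 8.4
tcp_pos: [0.5498, 0.1194, 0.0272]
ee_rot: [0.746, 0.666, 0.004, -0.001]
contact_force: [-2.5, 13.3, -0.0]
opening: 0.0869
```

```bash
python3 - <<'E'
from station import readout,imaging
from h import *
o=readout.get_obs();print(inframe(SP,o["tcp_pos"]),inframe(CA,o["tcp_pos"]))
p=fr(SP,(-.245,.1495)); goto(o,*p,.026,1.459)
cv2.imwrite("pics/top7.png",cv2.resize(imaging.snapshot("top")["img"][60:300,180:480,::-1],None,fx=2.5,fy=2.5))
E
```

```text
[-0.24238281  0.14929231] [-0.01777426  0.1366214 ]
t 8.4 tcp [0.5498 0.1194 0.0272] phi 1.4565 F [-2.5 13.3 -0. ]
shift cm x 0.02 y -0.26 z 0.12 turn deg -0.14
```

View pics/top7.png

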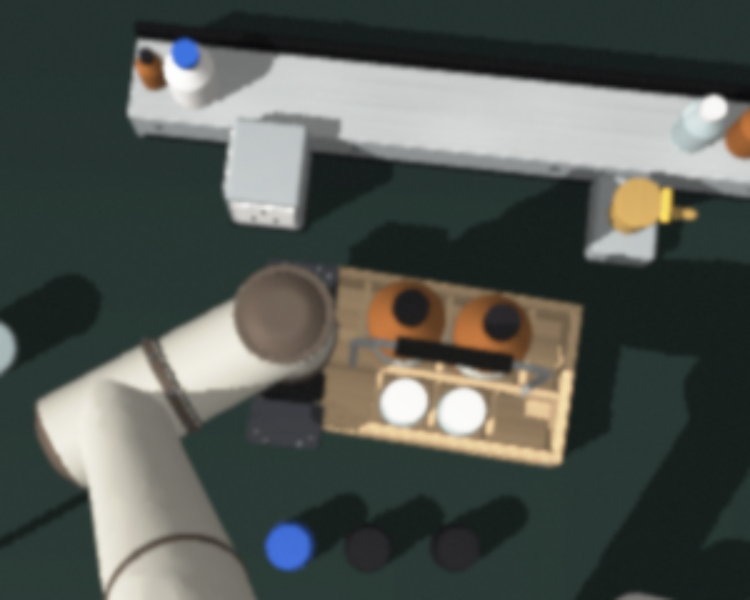

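```bash
python3 - <<'E'
from station import imaging
from h import *
s=imaging.snapshot("top")
for p in [(412.6,182.2),(404.6,245.6)]:
    r=ray(s,p,.07); print(r,inframe(SP,r))
E
```

```text
[ 0.60304959 -0.18802805  0.07      ] [-0.15512309 -0.15030728]
[ 0.43443415 -0.16194614  0.07      ] [-0.32559714 -0.14323426]
```

Call:
{"op": "jog_arm", "data": {
  "rows": [
    [1,0,0,0,0],
    [2,0,0,0,0],
    [3,0,0,0,0],
    [3,-1,-3.5,0,0],
    [0,-3,-3.5,0,0]
  ]
}}

```text
time_s: 9.0
tcp_pos: [0.5207, 0.2134, 0.0965]
ee_rot: [0.745, 0.667, 0.0, 0.001]
contact_force: [-0.5, 1.2, 1.7]
opening: 0.0871
```

Call:
{"op": "jog_arm", "data": {
  "rows": [
    [0,-3,-3.5,0,0],
    [0,-4.5,-1.5,0,0],
    [0,-4,0,0,0],
    [0,0,0,8.5,0],
    [0,0,0,8.5,0]
  ]
}}

```text
time_s: 9.5
tcp_pos: [0.4034, 0.2233, 0.1473]
ee_rot: [0.837, 0.548, 0.001, 0.0]
contact_force: [-0.2, -0.3, 0.3]
opening: 0.087
```

```bash
python3 - <<'E'
from station import readout,imaging
from h import *
o=readout.get_obs();print(inframe(SP,o["tcp_pos"]),o["q"].round(2))
p=fr(SP,(-.353,-.01)); goto(o,*p,.15,-.112-np.pi)
s=imaging.snapshot("top")
cv2.imwrite("pics/top8.png",cv2.resize(s["img"][140:260,280:430,::-1],None,fx=5,fy=5,interpolation=cv2.INTER_CUBIC))
E
```

```text
[-0.39950788  0.23610552] [ 0.86  0.2  -0.51  0.   -0.87  1.87]
t 9.5 tcp [0.4034 0.2233 0.1473] phi 1.159 F [-0.2 -0.3  0.3]
shift cm x -22.14 y 11.71 z -0.27 turn deg -107.18
```

View pics/top8.png

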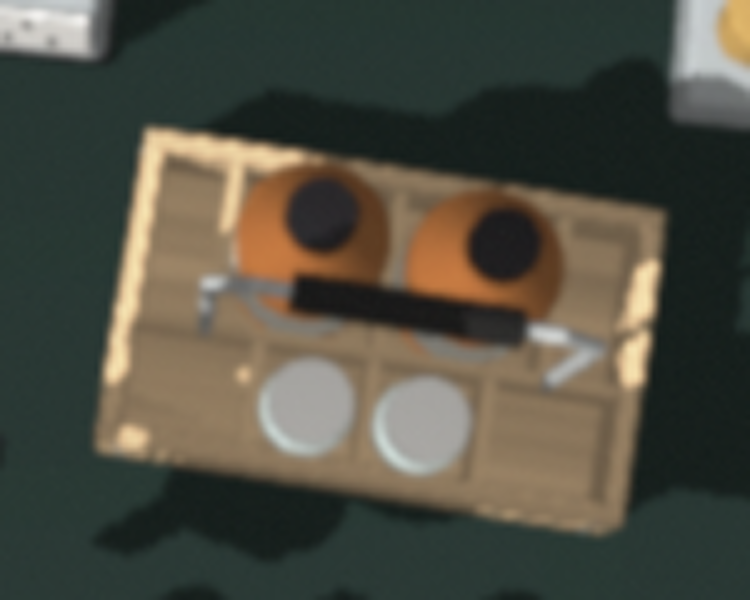

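```bash
python3 - <<'E'
from station import imaging
from h import *
np.set_printoptions(precision=4,suppress=True)
s=imaging.snapshot("top")
u=lambda p:(280+(p[0]+.5)/5-.5,140+(p[1]+.5)/5-.5)
P=[ray(s,u(p),.07) for p in [(147,127),(666,207),(621,534),(96,448)]]
v,r=fitrect(P,[(.085,.14),(.085,-.14),(-.085,-.14),(-.085,.14)]); print(v,r,inframe(SP,v),v[2]-SP[2])
E
```

```text
[ 0.542  -0.0361 -0.1624] [[-0.0023 -0.0001]
 [-0.003   0.0007]
 [ 0.0032 -0.0007]
 [ 0.0021  0.0001]] [-0.2327 -0.0061] -0.05038010582848544
```

Call:
{"op": "jog_arm", "data": {
  "rows": [
    [0,0,0,8.5,0],
    [0,0,0,8.5,0],
    [0,0,0,8.5,0],
    [0,0,0,8.5,0],
    [0,0,0,8.5,0]
  ]
}}

```text
time_s: 10.1
tcp_pos: [0.4046, 0.2227, 0.1463]
ee_rot: [0.978, 0.207, -0.0, 0.0]
contact_force: [-0.5, 0.5, 0.4]
opening: 0.0869
```

Call:
{"op": "jog_arm", "data": {
  "rows": [
    [0,0,0,8.5,0],
    [0,0,0,8.5,0],
    [0,0,0,8.5,0],
    [0,0,0,8.5,0],
    [0,0,0,8.5,0]
  ]
}}

```text
time_s: 10.6
tcp_pos: [0.4046, 0.2227, 0.1463]
ee_rot: [0.987, -0.161, -0.0, 0.0]
contact_force: [0.5, -0.2, 0.1]
opening: 0.0867
```

Call:
{"op": "jog_arm", "data": {
  "rows": [
    [0,0,0,8.5,0],
    [0,0,0,8.5,0],
    [0,0,0,8.5,0],
    [0,0,0,8.5,0],
    [0,0,0,8.5,0]
  ]
}}

```text
time_s: 11.1
tcp_pos: [0.4046, 0.2226, 0.1463]
ee_rot: [0.861, -0.508, 0.0, 0.0]
contact_force: [0.3, 0.4, 0.3]
opening: 0.0873
```

Call:
{"op": "jog_arm", "data": {
  "rows": [
    [0,0,0,8.5,0],
    [0,0,0,8.5,0],
    [0,0,0,8.5,0],
    [0,0,0,8.5,0],
    [0,0,0,8.5,0]
  ]
}}

```text
time_s: 11.6
tcp_pos: [0.4046, 0.2226, 0.1463]
ee_rot: [-0.619, 0.786, -0.0, -0.0]
contact_force: [0.1, 0.1, -0.2]
opening: 0.0869
```

Call:
{"op": "jog_arm", "data": {
  "rows": [
    [0,0,0,8.5,0],
    [0,0,0,8.5,0],
    [0,0,0,8.5,0],
    [0,0,0,8.5,0],
    [0,0,0,8.5,0]
  ]
}}

```text
time_s: 12.1
tcp_pos: [0.4046, 0.2226, 0.1463]
ee_rot: [-0.292, 0.956, -0.0, -0.0]
contact_force: [-0.2, 0.8, -0.2]
opening: 0.0873
```

Call:
{"op": "jog_arm", "data": {
  "rows": [
    [0,0,0,8.5,0],
    [0,0,0,8.5,0],
    [0,0,0,8.5,0],
    [0,0,0,8.5,0],
    [0,0,0,0,0]
  ]
}}

```text
time_s: 12.6
tcp_pos: [0.4046, 0.2226, 0.1464]
ee_rot: [-0.002, 1.0, -0.0, -0.0]
contact_force: [0.2, 0.2, -0.4]
opening: 0.0868
```

```bash
python3 - <<'E'
from station import readout,imaging
from h import *
o=readout.get_obs();print(inframe(SP,o["tcp_pos"]),o["q"].round(2))
p=fr(SP,(-.353,-.01)); goto(o,*p,.15,-.112-np.pi)
E
```

```text
[-0.39822793  0.23561028] [ 0.86  0.2  -0.5   0.   -0.87 -2.42]
t 12.6 tcp [0.4046 0.2226 0.1464] phi 3.1461 F [ 0.2  0.2 -0.4]
shift cm x -1.64 y -24.92 z -0.36 turn deg 6.68
```

Call:
{"op": "jog_arm", "data": {
  "rows": [
    [0,0,0,6.7,0],
    [0,-4.9,0,0,0],
    [0,-4.9,0,0,0],
    [0,-4.9,0,0,0],
    [0,-4.9,0,0,0]
  ]
}}

```text
time_s: 13.1
tcp_pos: [0.3815, 0.0263, 0.1467]
ee_rot: [0.054, 0.999, -0.0, 0.0]
contact_force: [2.2, 1.0, 0.2]
opening: 0.0872
```

Call:
{"op": "jog_arm", "data": {
  "rows": [
    [0,-4.9,0,0,0],
    [-2.5,0,0,0,0],
    [-2,0,1,0,0],
    [0,0,4,0,0],
    [0,0,0,0,0]
  ]
}}

```text
time_s: 13.6
tcp_pos: [0.418, -0.0272, 0.093]
ee_rot: [0.056, 0.998, -0.001, -0.005]
contact_force: [-0.8, -0.4, -0.1]
opening: 0.0866
```

```bash
python3 - <<'E'
from station import readout,imaging
from h import *
o=readout.get_obs();print(inframe(SP,o["tcp_pos"]),o["q"].round(2))
p=fr(SP,(-.353,-.01)); goto(o,*p,.026,-.112-np.pi)
s=imaging.snapshot("top")
cv2.imwrite("pics/top9.png",cv2.resize(s["img"][100:300,220:470,::-1],None,fx=3,fy=3,interpolation=cv2.INTER_CUBIC))
s=imaging.snapshot("scene")
cv2.imwrite("pics/sc9.png",cv2.resize(s["img"][60:300,180:450,::-1],None,fx=2.5,fy=2.5,interpolation=cv2.INTER_CUBIC))
E
```

```text
[-0.35699881 -0.01118677] [ 0.33  0.21 -0.66 -0.   -0.71 -2.01]
t 13.6 tcp [ 0.418  -0.0272  0.093 ] phi 3.0287 F [-0.8 -0.4 -0.1]
shift cm x -0.40 y 0.12 z 6.70 turn deg -0.05
```

View pics/top9.png

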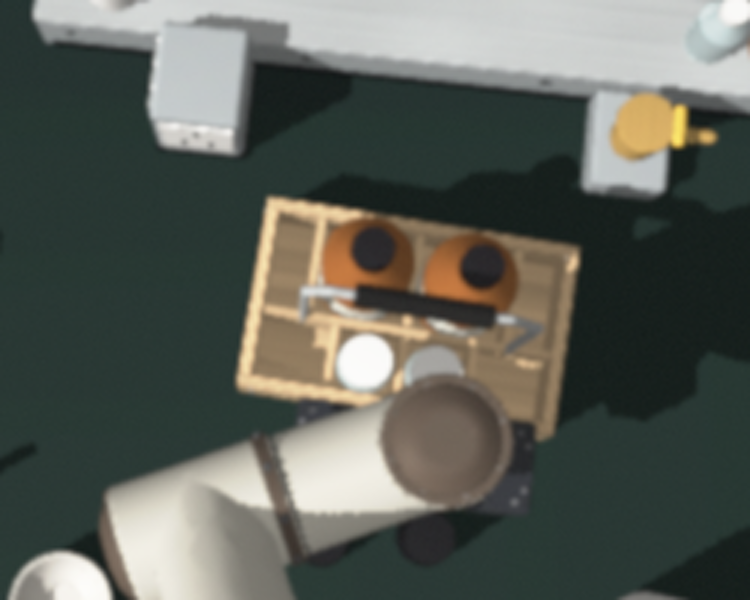

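View pics/sc9.png

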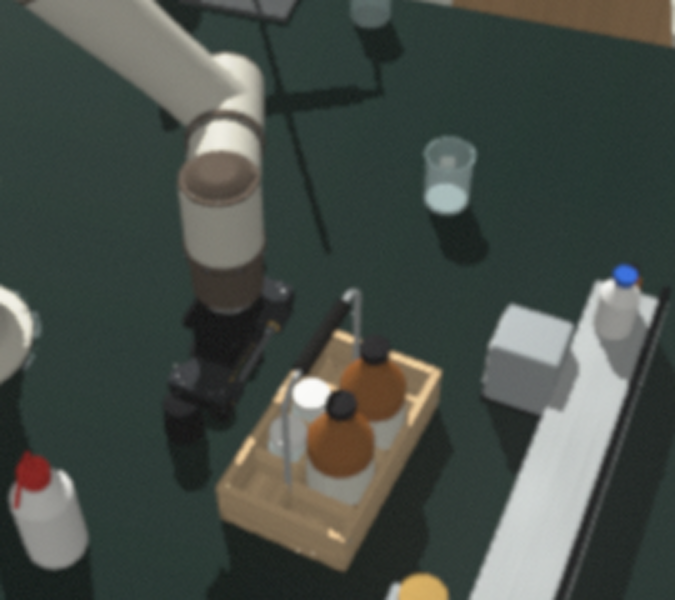

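Call:
{"op": "jog_arm", "data": {
  "rows": [
    [0,0,2.5,0,0],
    [0,0,2.5,0,0],
    [0,0,1.7,0,0],
    [0,0,0,0,0]
  ]
}}

```text
time_s: 14.1
tcp_pos: [0.4206, -0.026, 0.0295]
ee_rot: [0.056, 0.998, -0.0, -0.001]
contact_force: [-0.2, -0.4, 0.6]
opening: 0.0871
```

Call:
{"op": "jog_arm", "data": {
  "rows": [
    [-0.5,0,0,0,0],
    [-0.5,0,0,0,0],
    [-0.4,0,0,0,0],
    [-0.3,0,0,0,0],
    [-0.3,0,0,0,0]
  ]
}}

```text
time_s: 14.6
tcp_pos: [0.4413, -0.0285, 0.03]
ee_rot: [0.058, 0.998, 0.0, 0.0]
contact_force: [0.1, -0.8, -0.2]
opening: 0.0868
```

Call:
{"op": "jog_arm", "data": {
  "rows": [
    [-0.3,0,0,0,0],
    [-0.3,0,0,0,0],
    [-0.3,0,0,0,0],
    [-0.3,0,0,0,0],
    [-0.3,0,0,0,0]
  ]
}}

```text
time_s: 15.1
tcp_pos: [0.4476, -0.0313, 0.028]
ee_rot: [0.061, 0.998, -0.001, -0.008]
contact_force: [-16.7, 6.6, 11.0]
opening: 0.0867
```

Call:
{"op": "jog_arm", "data": {
  "rows": [
    [-0.3,0.02,0,0,0],
    [-0.3,0.02,0,0,0],
    [-0.3,0.02,0,0,0],
    [-0.3,0.02,0,0,0],
    [-0.3,0.02,0,0,0]
  ]
}}

```text
time_s: 15.6
tcp_pos: [0.4536, -0.0349, 0.0271]
ee_rot: [0.064, 0.998, -0.004, -0.018]
contact_force: [-30.0, -0.8, 24.1]
opening: 0.0874
```

Call:
{"op": "jog_arm", "data": {
  "rows": [
    [-0.3,0.02,0,0,0],
    [-0.3,0.02,0,0,0],
    [-0.3,0.02,0,0,0],
    [-0.3,0.02,0,0,0],
    [-0.3,0.02,0,0,0]
  ]
}}

```text
time_s: 16.1
tcp_pos: [0.4692, -0.0357, 0.027]
ee_rot: [0.061, 0.998, -0.004, -0.017]
contact_force: [-26.5, -0.4, 18.2]
opening: 0.0869
```

```bash
python3 - <<'E'
from station import readout,imaging
from h import *
o=readout.get_obs();print(inframe(SP,o["tcp_pos"]),o["q"].round(2),o["torque"])
p=fr(SP,(-.1795,0)); goto(o,*p,.026,-.112-np.pi)
s=imaging.snapshot("top")
cv2.imwrite("pics/top10.png",cv2.resize(s["img"][100:300,220:470,::-1],None,fx=3,fy=3,interpolation=cv2.INTER_CUBIC))
s=imaging.snapshot("scene")
cv2.imwrite("pics/sc10.png",cv2.resize(s["img"][60:300,180:450,::-1],None,fx=2.5,fy=2.5,interpolation=cv2.INTER_CUBIC))
E
```

```text
[-0.30517527 -0.01386276] [ 0.27  0.41 -0.59 -0.01 -0.6  -1.96] [-0.47256338  6.58179288 -0.09872022]
t 16.1 tcp [ 0.4692 -0.0357  0.027 ] phi 3.0203 F [-26.5  -0.4  18.2]
shift cm x -12.55 y 1.50 z 0.10 turn deg -0.53
```

View pics/top10.png

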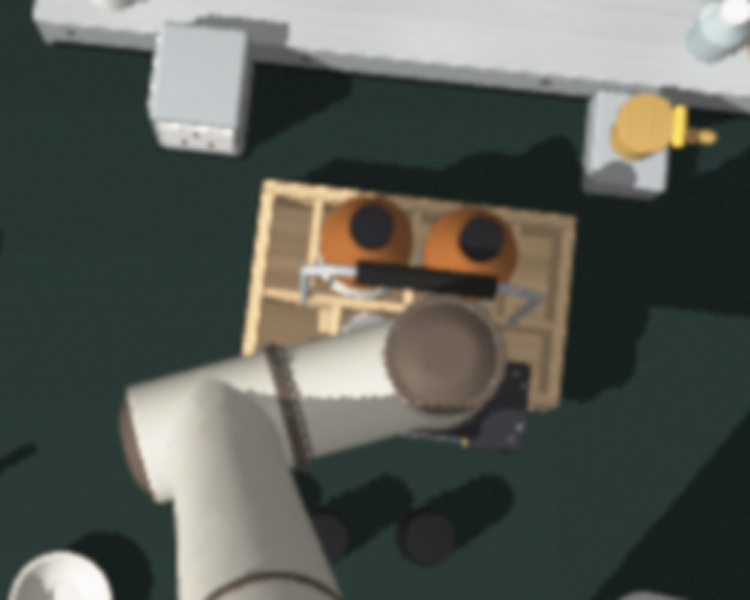

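View pics/sc10.png

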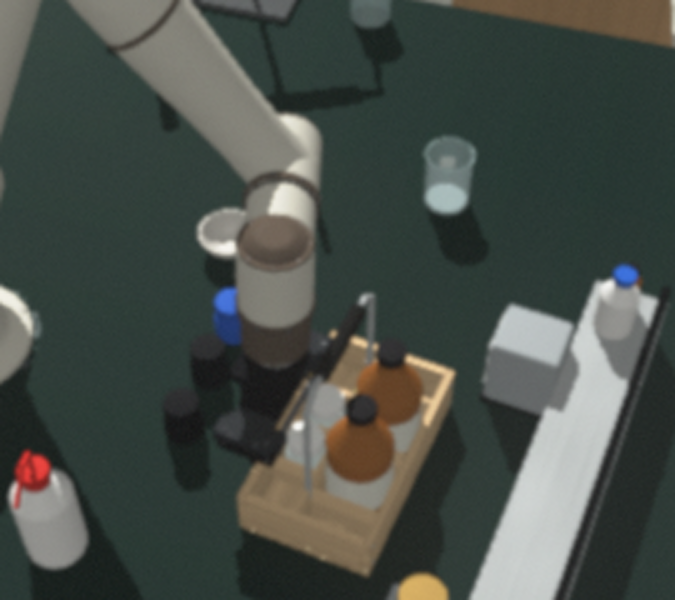

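```bash
cat >> h.py <<'E'
def meas(s,pts,off,k,loc):
    P=[ray(s,(off[0]+(p[0]+.5)/k-.5,off[1]+(p[1]+.5)/k-.5),.07) for p in pts]
    v,r=fitrect(P,loc); print("carrier",v.round(4),"res mm",(r*1000).round(1).tolist(),"spine",inframe(SP,v).round(4),"dth",round(v[2]-SP[2],4))
E
python3 - <<'E'
from station import imaging
from h import *
s=imaging.snapshot("top")
meas(s,[(264,181),(577,215),(559,410)],(220,100),3,[(.085,.14),(.085,-.14),(-.085,-.14)])
E
```

```text
carrier [ 0.5628 -0.0375 -0.1213] res mm [[-0.4, -0.7], [-2.3, 0.6], [2.7, 0.2]] spine [-0.212  -0.0052] dth -0.0093
```

Call:
{"op": "jog_arm", "data": {
  "rows": [
    [-0.3,0.03,-0.03,0,0],
    [-0.3,0.03,-0.03,0,0],
    [-0.3,0.03,-0.03,0,0],
    [-0.3,0.03,-0.03,0,0],
    [-0.3,0.03,-0.03,0,0]
  ]
}}

```text
time_s: 16.75
tcp_pos: [0.4894, -0.0343, 0.0273]
ee_rot: [0.06, 0.998, -0.002, -0.012]
contact_force: [-13.2, -0.5, -3.7]
opening: 0.0869
```

Call:
{"op": "jog_arm", "data": {
  "rows": [
    [-0.4,0.03,0,0,0],
    [-0.4,0.03,0,0,0],
    [-0.4,0.03,0,0,0],
    [-0.4,0.03,0,0,0],
    [-0.4,0.03,0,0,0]
  ]
}}

```text
time_s: 17.25
tcp_pos: [0.5089, -0.035, 0.0272]
ee_rot: [0.06, 0.998, -0.002, -0.013]
contact_force: [-16.7, 0.7, 0.8]
opening: 0.0872
```

Call:
{"op": "jog_arm", "data": {
  "rows": [
    [-0.4,0.03,-0.02,0,0],
    [-0.4,0.03,-0.02,0,0],
    [-0.4,0.03,-0.02,0,0],
    [-0.4,0.03,0,0,0],
    [-0.4,0.03,0,0,0]
  ]
}}

```text
time_s: 17.75
tcp_pos: [0.5298, -0.0354, 0.0273]
ee_rot: [0.06, 0.998, -0.002, -0.012]
contact_force: [-14.3, -0.3, -2.5]
opening: 0.0871
```

```bash
python3 - <<'E'
from station import readout,imaging
from h import *
o=readout.get_obs();print(inframe(SP,o["tcp_pos"]),o["q"].round(2),o["torque"])
p=fr(SP,(-.1795,0)); goto(o,*p,.026,-.112-np.pi)
s=imaging.snapshot("top")
cv2.imwrite("pics/top11.png",cv2.resize(s["img"][80:280,220:470,::-1],None,fx=3,fy=3,interpolation=cv2.INTER_CUBIC))
E
```

```text
[-0.24500859 -0.00683885] [ 0.24  0.48 -0.45 -0.01 -0.67 -1.92] [ 0.0606138   3.38340712 -0.02604035]
t 17.75 tcp [ 0.5298 -0.0354  0.0273] phi 3.0218 F [-14.3  -0.3  -2.5]
shift cm x -6.55 y 0.73 z 0.13 turn deg -0.45
```

View pics/top11.png

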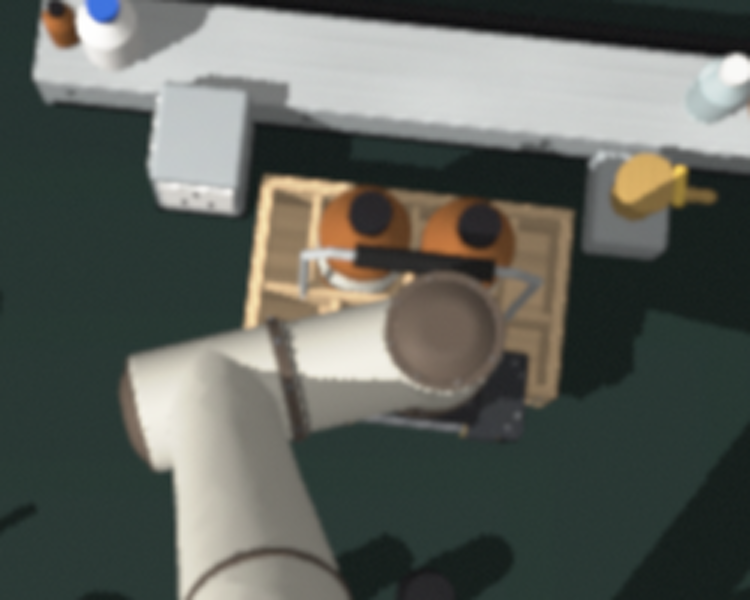

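```bash
python3 - <<'E'
from station import imaging
from h import *
s=imaging.snapshot("top")
meas(s,[(263,177),(575,211),(554,405)],(220,80),3,[(.085,.14),(.085,-.14),(-.085,-.14)])
E
```

```text
carrier [ 0.6212 -0.0361 -0.1272] res mm [[0.1, -0.8], [-3.2, 1.5], [3.1, -0.7]] spine [-0.154   0.0027] dth -0.0152
```

Call:
{"op": "jog_arm", "data": {
  "rows": [
    [-0.4,0.02,0,0,0],
    [-0.4,0.02,0,0,0],
    [-0.4,0.02,0,0,0],
    [-0.4,0.02,0,0,0],
    [-0.4,0.02,0,0,0]
  ]
}}

```text
time_s: 18.35
tcp_pos: [0.5496, -0.0365, 0.0274]
ee_rot: [0.06, 0.998, -0.002, -0.012]
contact_force: [-15.0, 0.9, -0.8]
opening: 0.0866
```

Call:
{"op": "jog_arm", "data": {
  "rows": [
    [-0.4,0.02,0,0,0],
    [-0.4,0.02,0,0,0],
    [-0.4,0.02,0,0,0],
    [-0.4,0.02,0,0,0],
    [-0.4,0.02,0,0,0]
  ]
}}

```text
time_s: 18.85
tcp_pos: [0.5695, -0.0377, 0.0274]
ee_rot: [0.059, 0.998, -0.002, -0.013]
contact_force: [-15.0, -0.0, -0.2]
opening: 0.0871
```

```bash
python3 - <<'E'
from station import readout,imaging
from h import *
o=readout.get_obs();print(inframe(SP,o["tcp_pos"]),o["q"].round(2),o["torque"])
p=fr(SP,(-.1795,0)); goto(o,*p,.026,-.112-np.pi)
s=imaging.snapshot("top")
cv2.imwrite("pics/top12.png",cv2.resize(s["img"][80:280,220:470,::-1],None,fx=3,fy=3,interpolation=cv2.INTER_CUBIC))
E
```

```text
[-0.20527686 -0.00463576] [ 0.22  0.53 -0.34 -0.01 -0.72 -1.9 ] [0.29045021 3.78286116 0.05048999]
t 18.85 tcp [ 0.5695 -0.0377  0.0274] phi 3.0225 F [-15.   -0.   -0.2]
shift cm x -2.57 y 0.48 z 0.14 turn deg -0.41
```

View pics/top12.png

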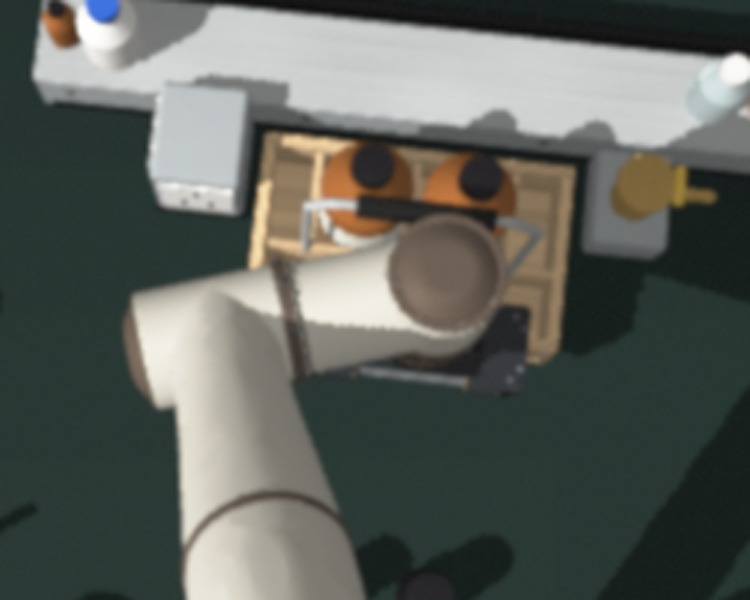

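Call:
{"op": "jog_arm", "data": {
  "rows": [
    [-0.4,0,0,0,0],
    [-0.4,0,0,0,0],
    [-0.4,0,0,0,0],
    [-0.3,0,0,0,0],
    [-0.3,0,0,0,0]
  ]
}}

```text
time_s: 19.4
tcp_pos: [0.5875, -0.0395, 0.0274]
ee_rot: [0.059, 0.998, -0.002, -0.013]
contact_force: [-17.1, 1.9, 0.1]
opening: 0.0871
```

Call:
{"op": "jog_arm", "data": {
  "rows": [
    [-0.2,0,0,0,0],
    [-0.2,0,0,0,0],
    [-0.2,0,0,0,0]
  ]
}}

```text
time_s: 19.7
tcp_pos: [0.5934, -0.0401, 0.0274]
ee_rot: [0.059, 0.998, -0.002, -0.013]
contact_force: [-16.7, 2.3, 0.5]
opening: 0.087
```

Call:
{"op": "jog_arm", "data": {
  "rows": [
    [-0.15,0,0,0,0],
    [-0.15,0,0,0,0]
  ]
}}

```text
time_s: 19.9
tcp_pos: [0.596, -0.0405, 0.0273]
ee_rot: [0.059, 0.998, -0.002, -0.013]
contact_force: [-20.1, 3.7, 4.1]
opening: 0.0869
```

Call:
{"op": "jog_arm", "data": {
  "rows": [
    [-0.15,0,0,0,0],
    [-0.15,0,0,0,0]
  ]
}}

```text
time_s: 20.1
tcp_pos: [0.5958, -0.0405, 0.0274]
ee_rot: [0.059, 0.998, -0.002, -0.017]
contact_force: [-27.7, 6.8, 9.7]
opening: 0.0868
```

Call:
{"op": "jog_arm", "data": {
  "rows": [
    [-0.15,0,0,0,0],
    [-0.15,0,0,0,0]
  ]
}}

```text
time_s: 20.3
tcp_pos: [0.5961, -0.0411, 0.0275]
ee_rot: [0.058, 0.998, -0.002, -0.019]
contact_force: [-33.0, 5.0, 15.0]
opening: 0.0866
```

```bash
python3 - <<'E'
from station import readout,imaging
from h import *
o=readout.get_obs();print(inframe(SP,o["tcp_pos"]),o["torque"])
p=fr(SP,(-.1795,0)); goto(o,*p,.026,-.112-np.pi)
s=imaging.snapshot("top")
cv2.imwrite("pics/top13.png",cv2.resize(s["img"][80:280,220:470,::-1],None,fx=3,fy=3,interpolation=cv2.INTER_CUBIC))
s=imaging.snapshot("scene")
cv2.imwrite("pics/sc13.png",cv2.resize(s["img"][140:340,250:450,::-1],None,fx=3,fy=3,interpolation=cv2.INTER_CUBIC))
E
```

```text
[-0.17849314 -0.00509855] [2.22496793 8.06892149 0.92555462]
t 20.3 tcp [ 0.5961 -0.0411  0.0275] phi 3.0249 F [-33.   5.  15.]
shift cm x 0.10 y 0.51 z 0.15 turn deg -0.27
```

View pics/top13.png

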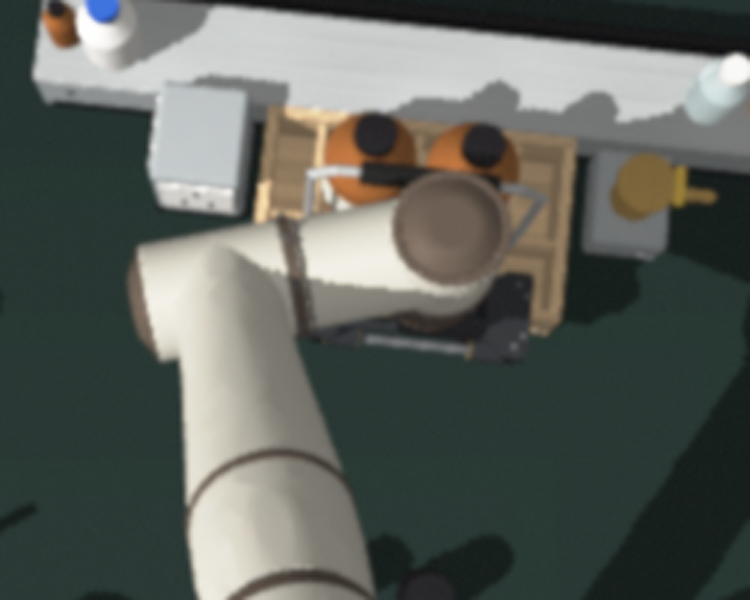

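View pics/sc13.png

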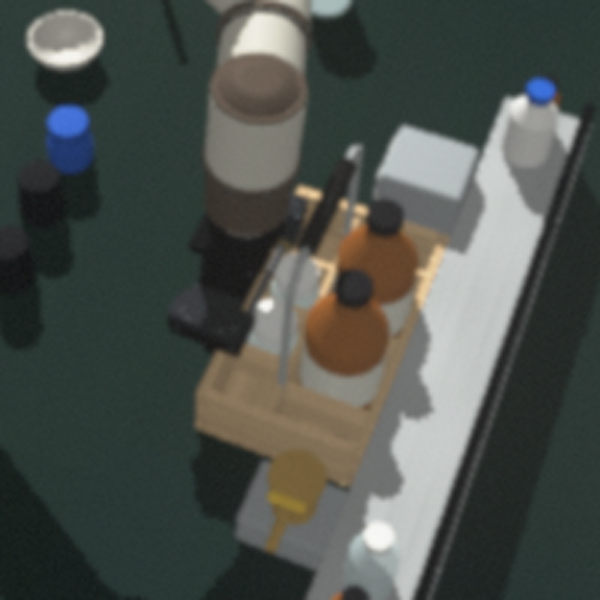

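Call:
{"op": "jog_arm", "data": {
  "rows": [
    [-0.1,0,0,0.3,0],
    [-0.1,0,0,0.3,0],
    [0,0,0,0,0]
  ]
}}

```text
time_s: 20.7
tcp_pos: [0.5957, -0.0411, 0.0276]
ee_rot: [0.061, 0.998, -0.003, -0.022]
contact_force: [-36.3, 7.5, 18.5]
opening: 0.0871
```

```bash
python3 - <<'E'
from station import readout
from h import *
o=readout.get_obs();print(inframe(SP,o["tcp_pos"]),o["torque"],o["contact_force"],tool(o))
E
```

```text
[-0.17884398 -0.00514494] [2.70776765 8.94754354 1.90918346] [-36.26223382   7.45709355  18.4817171 ] 3.01924387575534
```

Call:
{"op": "jog_arm", "data": {
  "rows": [
    [0,0,0,-0.6,0],
    [0,0,0,-0.6,0],
    [0,0,0,0,0]
  ]
}}

```text
time_s: 21.0
tcp_pos: [0.5964, -0.0418, 0.0276]
ee_rot: [0.055, 0.998, -0.002, -0.021]
contact_force: [-32.7, 4.3, 15.4]
opening: 0.0872
```

```bash
python3 - <<'E'
from station import readout
from h import *
o=readout.get_obs();print(inframe(SP,o["tcp_pos"]),o["torque"],o["contact_force"],tool(o))
E
```

```text
[-0.17804218 -0.00569201] [ 1.29794335  8.23931941 -0.19319096] [-32.68843209   4.30611506  15.41199827] 3.0311308299110267
```

Call:
{"op": "jog_arm", "data": {
  "rows": [
    [0.4,0,-0.05,0,0],
    [0.5,0,0,0,0],
    [1,0,0,0,0],
    [2,0,0,0,0],
    [3,0,0,0,0]
  ]
}}

```text
time_s: 21.5
tcp_pos: [0.5487, -0.0326, 0.0325]
ee_rot: [0.052, 0.999, 0.0, 0.002]
contact_force: [-0.6, -0.4, 0.3]
opening: 0.0868
```

Call:
{"op": "jog_arm", "data": {
  "rows": [
    [2,0,-3,0,0],
    [1,0,-4.5,0,0],
    [1,0,-4.5,0,0],
    [4,0,0,0,0],
    [4.5,0,0,0,0]
  ]
}}

```text
time_s: 22.0
tcp_pos: [0.4242, -0.019, 0.1541]
ee_rot: [0.053, 0.999, 0.001, 0.003]
contact_force: [-0.5, 0.5, -0.7]
opening: 0.0871
```

```bash
python3 - <<'E'
from station import readout,imaging
from h import *
s=imaging.snapshot("top")
cv2.imwrite("pics/top14.png",cv2.resize(s["img"][80:230,260:440,::-1],None,fx=4,fy=4,interpolation=cv2.INTER_CUBIC))
s=imaging.snapshot("scene")
cv2.imwrite("pics/sc14.png",cv2.resize(s["img"][140:340,250:450,::-1],None,fx=3,fy=3,interpolation=cv2.INTER_CUBIC))
E
```

```text
(no output)
```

View pics/top14.png

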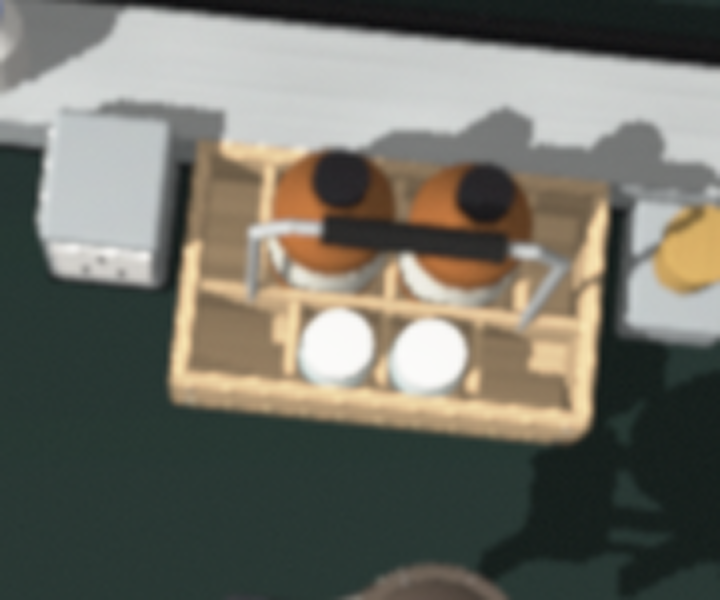

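View pics/sc14.png

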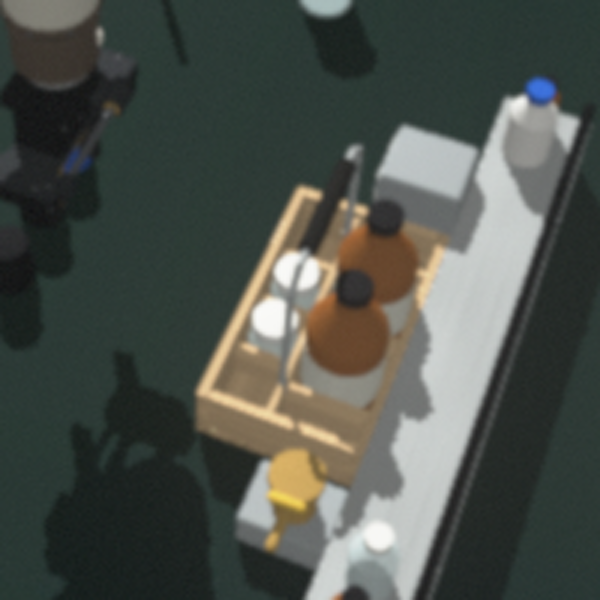

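```bash
python3 - <<'E'
from station import imaging
from h import *
s=imaging.snapshot("top")
meas(s,[(197,143),(609,187),(590,428),(171,387)],(260,80),4,[(.085,.14),(.085,-.14),(-.085,-.14),(-.085,.14)])
u=lambda p:(260+(p[0]+.5)/4-.5,80+(p[1]+.5)/4-.5)
for n,p,z in [("pedB",(164,285),0),("pedT",(158,254),.11),("gasB",(617,336),0),("gasT",(630,322),.045),("carBL",(174,404),0),("carBR",(584,442),0)]: print(n,inframe(SP,ray(s,u(p),z)).round(4))
E
```

```text
carrier [ 0.6889 -0.0423 -0.1072] res mm [[0.3, -0.6], [2.0, 0.1], [-1.7, 0.7], [-0.5, -0.2]] spine [-0.0861  0.0041] dth 0.0048
pedB [-0.0861  0.1602]
pedT [-0.0918  0.1604]
gasB [-0.0881 -0.1624]
gasT [-0.0878 -0.1622]
carBL [-0.1704  0.1436]
carBR [-0.1662 -0.1455]
```

```bash
python3 - <<'E'
from station import readout,imaging,job
import cv2
cv2.imwrite("pics/top15.png",imaging.snapshot("top")["img"][:,:,::-1])
print(readout.get_obs()["contact_force"]); print(job.job_done())
E
```

```text
[-0.23260858 -0.28155776  0.85454825]
the job is handed in; nothing more can be done
None
```

View pics/top15.png

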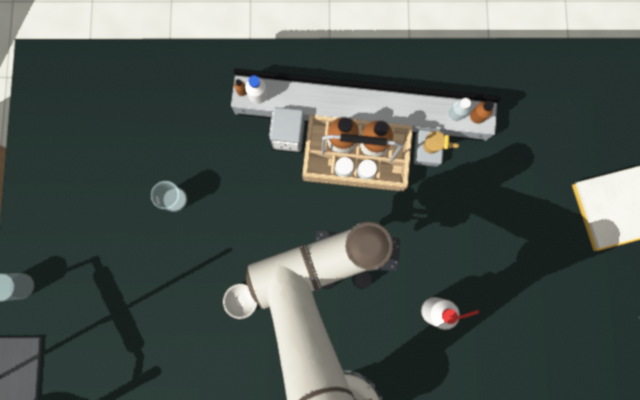

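The carrier is parked between the pedestal and the gas-tap post, flush against the front of the spine, and I have handed the job in at about 22 s.

I pushed its left end first, low with the open fingertips, to shift it sideways and turn it most of the way square. I then pushed the near wall about 150 mm until it met the spine. The pushing force was 13–17 N for most of the slide and 36 N at most, once it was against the stop. I then backed off, and the gripper was clear of everything.

**Last checks:**
- **Position:** the final top view puts the carrier's origin at x = -86 mm in the spine frame, against a target of -85 mm, and 0.3° off square. Near the stop, its travel ended while the force kept rising. Pushing with either finger loaded more did not move it further.
- **Side to side:** the readings disagree slightly. The rim gives +4 mm off centre and the bottom corners about -1 mm. Either way it stays clear of both posts, with a nominal 20 mm each side.
- **Bottles and other ware:** the bottles and jars stand upright. The beaker, dish and wash bottle are where they were. The blue look-alike and one black one are hidden under the arm in the last picture, but nothing came near them.
- **Upward force:** early in the near-wall push the fingers dragged down on the wall, giving up to 24 N upward on the tool. I eased it by raising the tool slightly. It came back to about 18 N while pressing at the stop, and I saw no tipping.

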